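Level a small worktop shelf with a spirit level

ROBOT

A 7-joint arm with a two-finger parallel gripper is mounted at the origin on a cart in front of the work surface, level with it; the furniture and walls round the work are solid. World frame = base frame: x ahead of the robot, y to its left, z up, the work surface at z = 0. Lengths are in mm, angles in rad, forces in N, time in s.
With the tool pointing down it reaches from about 400 to 875 mm from the base axis. Payload 4.4 kg.
Tool frame: the origin (TCP) lies at the centre of the arm's flange, where the gripper is bolted on; the fingertips stand 173 mm ahead of it and the grasp point (between the pads) lies 155 mm ahead of it; z points along the fingers, y is the line along which they close (so a half turn about z gives the same grasp; the last joint's range is limited). The gripper opens to 85 mm and grips with 20 to 120 N. Pads are 22 mm wide; open, the fingers measure 114 mm over their backs; the gripper's body (76 mm by 85 mm) begins 54 mm behind the grasp point. The pads swing forward as they close: fully open they stand 13 mm farther back than shut.
Start: joints at [1.284, 0.628, 0.038, 1.517, -0.027, 0.996, -0.02], TCP at [142.377, -634.227, 404.713] pointing down, gripper open.
Joint ranges: [-3.06, 3.06], [-0.37, 2.12], [-1.25, 1.32], [0.18, 2.47], [-1.1, 4.24], [0.23, 1.98], [-2.94, 2.94]. Speed limits (rad/s): [2.57, 2.57, 3.14, 3.14, 3.14, 3.14, 3.14].

INTERFACE

Orientations are given as [roll, pitch, yaw] about the fixed x, y, z axes, in that order (R = Rz(yaw) Ry(pitch) Rx(roll)).
In Python, from bench import r, snapshot gives the robot as it stands. The module is installed in compiled form; this text tells all that it offers.
- The arm moves only by the tool play_rows, never from a script. Its argument "steps" is a list of rows, each an object with "offset": the shift along the tool's x, y, z each as a share of 10 cm, from -1 to 1, a list of three; "turn": the turn about the tool's z as a share of 60 degrees, from -1 to 1; "claw": the opening, from 0 (shut) to 1 (fully open). In form: [{"offset": [dx, dy, dz], "turn": turn, "claw": claw}, ...]. A call has exactly 5 rows; each row is the pose to reach, as a shift and turn from the pose commanded when the call began, along the tool's axes at that moment; what a row does not reach only later rows make up. A row lasts 1/8 s, in which the tool goes at most 62.5 mm and 10.7 degrees, less where a joint would pass 70% of its speed; a pose out of reach is approached as far as the arm can. A call with a number of a shift or a turn outside -1 to 1 is refused whole. A call with a gripper value outside its range is refused whole. The fingers move at their own pace and stop on an object; "squeeze" is the grip in N (left out, the last holds). Time passes only in rows, so rows that repeat a pose let the fingers close, or fill a call up. It gives the time, the measured TCP pose, the force, the opening and the grip force at its end, in the units of the state.
- r.read_state(): the state, without advancing time (a new reading comes with each control period).
- snapshot(name): name is "side" or "top" or "wrist"; returns a dict with "color" (480x640x3 uint8, red, green, blue), "vfov" (degrees; the focal length in pixels is half the picture's height over the tangent of half this angle, whatever the lens; pixels are square), "cx", "cy" (the principal point, pixels), "T" (4x4, takes a point from camera to world coordinates). Camera axes: x right, y up, looking along -z (the intrinsics and any distortion apply to the point x, -y, -z); pixel columns grow to the right and rows downward; lengths in mm; the calibration is good to about 2 mm. The wrist camera is an equidistant fisheye: a pixel r from the principal point sees the ray r / f radians off the axis. A picture is of the moment at which its call begins. There is no depth.
- r.finish_job(): hands the job in; it is judged then, once.
The state is a dict: "t": time; "joints": joint angles; "joint_vel": joint speeds; "joint_efforts": joint torques, N m; "position": TCP position; "orientation": TCP orientation; "force": force on the tool from outside, world axes, zero at the start; "torque": the same for the moment, N m; "gripper_width": opening from 0.0 (shut) to 1.0 (fully open); "grip_force": force on a finger pad.
Only numpy, scipy, OpenCV 4.12 (cv2) and the standard library are available. Lean on these libraries where they do the work, as an engineer would, in place of code of your own. Each camera call takes 0.05 s, during which the arm holds its last target. There are 200 camera calls.

TASK

Take the spirit level out of the compartmented bin and lay it lengthways on the clear middle of the little wooden shelf, flat, and let go of it. Only then turn the shelf's levelling-foot knob until the bubble settles between the two lines, and finally press the level gently down on the shelf with about 10 N: finish while still pressing, with the bubble centred. Leave everything else where it is.

Things in the scene. Friction and masses are not known exactly. Their poses are not given: they have to be found in the camera images.
- level_center (a point): centre (half-way up) of the loose spirit level, an aluminium bar with black ends, 120 x 24 x 40 mm, about 0.27 kg; x along its length, z up out of its top. In its top face: a green vial 66 mm long, two black lines 10 mm either side of its middle, a white bubble. Starts flat in one of the three bin compartments, roughly along the bin's x.
- level: the same spirit level; origin at the centre of its underside, axes as level_center
- bubble (a joint): position of the bubble's centre in the vial (m): 0 = middle, positive towards the level's +x end, limits +-0.024. It runs to the higher end, about 4.5 mm for each 0.01 rad of slope, and settles in 1 to 2 s. The bubble is 14 mm long, so it is between the lines while within +-0.003.
- board: the shelf, a wooden board 90 x 278 x 14 mm standing about 50 mm above the worktop, its length along its y; it tilts about a pin near its +y end (the origin lies on the pin, 13 mm below the board's top face). Its -y end is carried by the levelling foot and starts too low.
- board_top (a point): point on the board's top face half-way between pin (+y) and screw (-y), each about 0.12 m away; x across the board, y along it, z out of its top. The level, lying along y, has room with its centre from 30 mm to the -y side to 85 mm to the +y side of this point (35 mm to the +y side leaves good room beside the knob).
- knob_grip (a point): grip point of the foot's knob, on its vertical screw: a black upright bar 46 mm long (point x), 13 mm thick (y), from 18 mm below to 16 mm above this point; never rises. Clockwise from above raises the board's -y end, 0.016 rad of slope per rad. Stiff (0.08 N m), stays where left; needs 0.8 to 3 rad clockwise from the start, so several grips. The bar's direction when level varies.
- bin_in (a point): centre of the inner floor of the fixed wooden bin, 172 (x) x 286 (y) x 18 mm, walls and its two dividers 5 mm thick; floor 5 mm thick; three compartments 162 x 89 mm side by side along y, centres 93.5 mm apart
- spoon: teaspoon 132 x 26 x 9 mm in another compartment; leave alone
- pod: coffee pod, 51 mm across and 44 mm high, in another compartment; leave alone
- mug: mug 91 mm high behind the work, origin under it; leave alone
- jar: herb jar 47 mm across, 87 mm high, behind the work, origin under it; leave alone
- timer: round kitchen timer 66 mm across, 60 mm high, behind the work, origin under it; leave alone

How it is judged (in metres and radians):
On the way, in this order (a step that is already met when the one before it is completed fails the run):
1. the level lies flat along the shelf, let go, at rest, the bubble still off centre (angle between the z axis of level_center and the z axis of board_top, either way round below 0.03 rad and angle between the x axis of level_center and the y axis of board_top, either way round below 0.2 rad and x of level_center in the frame of board_top between -0.03 and 0.03 m and y of level_center in the frame of board_top between -0.03 and 0.085 m and z of level_center in the frame of board_top between 0.016 and 0.024 m and contact force between the fingers and level below 0.1 N and contact force between level and board above 0.5 N and linear speed of level below 0.02 m/s), for 0.3 s.
2. with the level lying free on the shelf, the foot has been turned until the bubble rests between the lines (angle between the z axis of level_center and the z axis of board_top, either way round below 0.03 rad and angle between the x axis of level_center and the y axis of board_top, either way round below 0.2 rad and x of level_center in the frame of board_top between -0.03 and 0.03 m and y of level_center in the frame of board_top between -0.03 and 0.085 m and z of level_center in the frame of board_top between 0.016 and 0.024 m and contact force between the fingers and level below 0.1 N and contact force between level and board above 0.5 N and value of joint bubble between -0.003 and 0.003 m and angle between board_top's own z axis and vertical below 0.009 rad), for 0.5 s.
At the end, for the whole second after the job is handed in: The level lies flat lengthways on the shelf (within 0.2 rad, 30 mm of its centre line, 30 mm knob-side to 85 mm pin-side of the middle), shelf level within 0.009 rad, bubble within 3 mm of the middle, and still pressed: 5 to 25 N between level and shelf (angle between the z axis of level_center and the z axis of board_top, either way round below 0.03 rad and angle between the x axis of level_center and the y axis of board_top, either way round below 0.2 rad and x of level_center in the frame of board_top between -0.03 and 0.03 m and y of level_center in the frame of board_top between -0.03 and 0.085 m and z of level_center in the frame of board_top between 0.016 and 0.024 m and value of joint bubble between -0.003 and 0.003 m and angle between board_top's own z axis and vertical below 0.009 rad and contact force between level and board between 5 and 25 N); the arm keeps its last pose, push and grip.
It fails at once if the teaspoon, coffee pod, mug, herb jar, kitchen timer: one of them is moved by more than 25 mm (distance of any of spoon, pod, mug, jar, timer from where it was at the start of the episode above 0.025 m).
It fails at once if the level is slammed on the shelf or pressed with over 45 N (contact force between level and board above 45 N).
It also fails if it takes over 72 s, if anything falls off the work surface, if the arm or the gripper's body presses on something with over 40 N, if the wrist force passes 120 N, or if a joint passes its speed limit or range.

## Working session

There is one attempt and no reset: what is moved stays moved. The work goes in short steps, Python scripts to look and compute and a tool call to move; the robot and the scene stay as the last step left them, time stands still between calls to the robot, and variables do not carry over. Pictures are saved under pics/ and viewed, at most 10 in all, crops included, and the job is handed in when it is done.

Besides the shell and the picture viewer there is one more tool, called after "Emit:" as name(argument=value, ...), one argument or row to a line, values as JSON. play_rows: Moves the arm, as the interface text tells. Shift numbers are shares of 10 cm and turn numbers shares of 60 degrees, none past 1 either way. Its arguments: {"type":"object","properties":{"steps":{"type":"array","items":{"type":"object","properties":{"offset":{"type":"array","items":{"type":"number","minimum":-1,"maximum":1}},"turn":{"type":"number","minimum":-1,"maximum":1},"claw":{"type":"number"}}}},"squeeze":{"type":"number"}},"required":["steps"]}

```bash
mkdir -p pics
cat > h.py <<'E'
import numpy as np, cv2
from bench import r, snapshot
def grab(n,fn=None):
    s=snapshot(n)
    if fn: cv2.imwrite('pics/'+fn,s['color'][:,:,::-1])
    return s
def ray(s,u,v,fish=False):
    f=240/np.tan(np.radians(s['vfov'])/2); a=np.array([(u-s['cx'])/f,(v-s['cy'])/f])
    if fish:
        t=np.linalg.norm(a)+1e-12; d=np.r_[a/t*np.sin(t),np.cos(t)]
    else: d=np.r_[a,1]
    T=np.array(s['T']); d=T[:3,:3]@(d*[1,-1,-1]); return T[:3,3],d/np.linalg.norm(d)
def onz(s,u,v,z,fish=False):
    o,d=ray(s,u,v,fish); return o+d*(z-o[2])/d[2]
def proj(s,p,fish=False):
    T=np.array(s['T']); q=(T[:3,:3].T@(np.array(p,float)-T[:3,3]))*[1,-1,-1]
    f=240/np.tan(np.radians(s['vfov'])/2)
    if fish:
        n=np.linalg.norm(q[:2]); a=q[:2]/n*np.arctan2(n,q[2])
    else: a=q[:2]/q[2]
    return a*f+[s['cx'],s['cy']]
E
python3 - <<'E'
from h import *
ims=[]
for n in('top','side','wrist'):
    s=grab(n,n+'0.png'); print(n,s['vfov'],s['cx'],s['cy'],np.round(s['T'],3).tolist())
st=r.read_state(); print(st)
E
```

```text
top 52.77045720020774 319.94788711781155 220.0711371060061 [[0.013, 0.976, -0.217, 299.024], [-1.0, 0.014, 0.004, -15.303], [0.007, 0.217, 0.976, 1212.16], [0.0, 0.0, 0.0, 1.0]]
side 53.19515034764379 321.0832228493126 240.074289022553 [[-0.907, 0.259, -0.333, 192.581], [-0.422, -0.531, 0.735, 771.842], [0.013, 0.807, 0.591, 727.643], [0.0, 0.0, 0.0, 1.0]]
wrist 65.70646984690485 323.04193056897736 242.32489800188117 [[0.218, 0.94, 0.262, 209.043], [-0.976, 0.211, 0.057, -618.743], [-0.001, -0.268, 0.963, 373.633], [0.0, 0.0, 0.0, 1.0]]
{'t': 0.15, 'joints': array([ 1.28419865,  0.62915022,  0.03844157,  1.51815111, -0.02698973,
        0.99628134, -0.01998604]), 'joint_vel': array([ 0.00057508, -0.00185218, -0.00046409, -0.0021812 ,  0.00015131,
        0.00036075, -0.00104218]), 'joint_efforts': array([ 2.07968944e-03, -5.63806844e+01,  1.22785136e+00, -1.93653399e+01,
        1.11984854e-02,  7.33589579e-03, -3.15219893e-05]), 'position': array([ 142.34120752, -633.99509225,  403.98519047]), 'orientation': array([-3.14012035e+00,  1.27706400e-05,  2.20822474e-01]), 'force': array([ 0.02008238, -0.44598412,  1.07769789]), 'torque': array([ 0.00499445,  0.05594747, -0.00591335]), 'grip_force': 0.0, 'gripper_width': 1.0004427551383808}
```

View pics/top0.png

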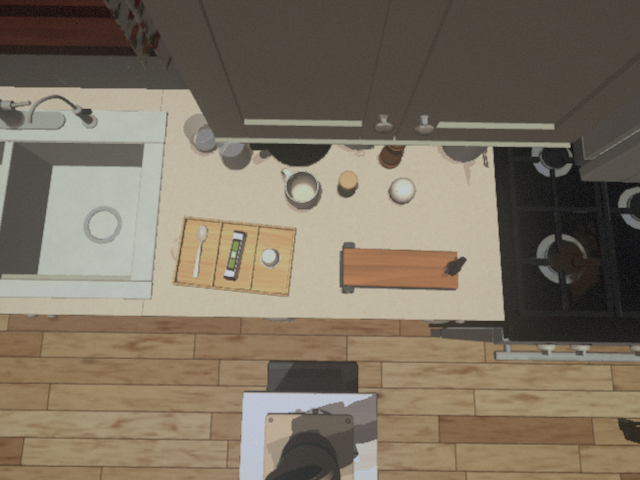

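View pics/side0.png

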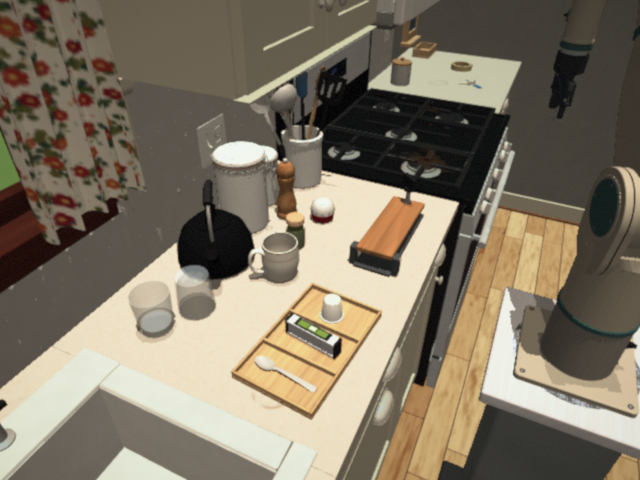

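The top picture shows the bin left (level in the middle compartment at ~(234,255)), the shelf at ~(400,269) and the black knob at ~(456,265). The side view confirms this, with spoon and pod in the other compartments.

Run:
```python
from h import *
s=grab('top'); im=s['color']; hsv=cv2.cvtColor(im,cv2.COLOR_RGB2HSV)
def blobs(m,x0,x1,y0,y1,mn=15):
    k=np.zeros_like(m);k[y0:y1,x0:x1]=m[y0:y1,x0:x1]
    c,_=cv2.findContours(k,cv2.RETR_EXTERNAL,cv2.CHAIN_APPROX_NONE)
    return [x for x in c if cv2.contourArea(x)>mn]
g=cv2.inRange(hsv,(35,80,40),(85,255,255))
for c in blobs(g,215,255,225,290): print('green',cv2.minAreaRect(c))
dk=cv2.inRange(hsv,(0,0,0),(180,255,60))
for c in blobs(dk,215,255,225,290,5): print('dark',cv2.minAreaRect(c))
b=cv2.inRange(hsv,(3,110,60),(16,255,255))
for c in blobs(b,335,470,240,300,200):
    q=cv2.minAreaRect(c); print('board',q); 
    for p in cv2.boxPoints(q): print(np.round(p,1),np.round(onz(s,*p,60),1))
for c in blobs(dk,435,475,245,285,10): print('knob',cv2.minAreaRect(c),np.round(onz(s,*cv2.minAreaRect(c)[0],90),1))
st=blobs(cv2.bitwise_not(cv2.inRange(hsv,(8,70,0),(30,255,255))),222,248,228,284,100)
for c in st:
    q=cv2.minAreaRect(c); print('level',q,[np.round(onz(s,*p,45),1).tolist() for p in cv2.boxPoints(q)],np.round(onz(s,*q[0],45),1))
a=cv2.resize(im[220:300,170:300],None,fx=4,fy=4,interpolation=cv2.INTER_CUBIC)
b=cv2.resize(im[230:300,335:475],None,fx=4,fy=4,interpolation=cv2.INTER_CUBIC)
o=np.zeros((600,560,3),np.uint8);o[:320,:520]=a;o[320:600]=b
cv2.imwrite('pics/crop.png',o[:,:,::-1])
```

```text
green ((231.0, 261.0), (6.0, 12.0), 0.0)
green ((234.73532104492188, 247.058837890625), (5.820855140686035, 11.399173736572266), 14.03624439239502)
board ((400.4713439941406, 268.30255126953125), (114.24858093261719, 36.83366012573242), 2.0454084873199463)
[342.7 284.7] [399.7 -75.5  60. ]
[344.  247.9] [488.  -78.5  60. ]
[458.2 251.9] [ 481.9 -353.6   60. ]
[456.9 288.7] [ 393.7 -346.2   60. ]
level ((234.2882080078125, 254.95294189453125), (12.6904296875, 48.59241485595703), 12.52880859375) [[414.7, 212.2, 45.0], [531.4, 192.9, 45.0], [524.9, 162.2, 45.0], [408.6, 182.1, 45.0]] [469.3 187.4  45. ]
```

View pics/crop.png

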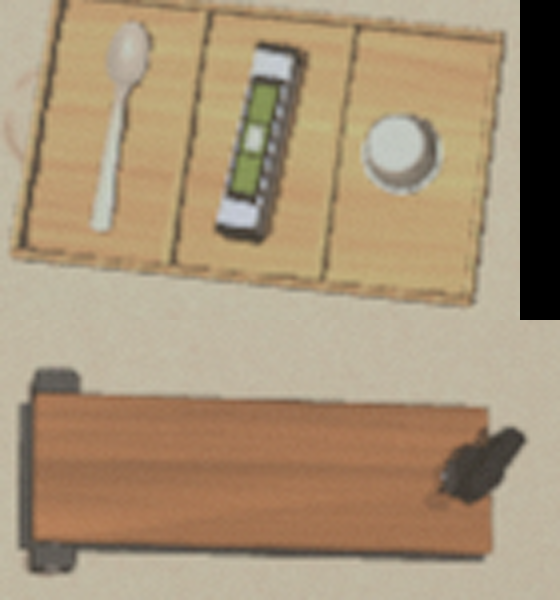

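Emit:
play_rows(
  steps=[
    {"offset":[0.2,-0.2,0],"turn":0,"claw":1},
    {"offset":[0.4,-0.4,0],"turn":0,"claw":1},
    {"offset":[0.6,-0.6,0],"turn":0,"claw":1},
    {"offset":[0.8,-0.8,0],"turn":0,"claw":1},
    {"offset":[1,-1,0],"turn":0,"claw":1},
  ],
)

```text
t: 0.82
position: [218.5, -513.9, 404.6]
orientation: [-3.141, -0.0, 0.221]
force: [-0.8, -0.1, -0.3]
gripper_width: 1.003
grip_force: 0.0
```

Emit:
play_rows(
  steps=[
    {"offset":[0.2,-0.2,0],"turn":0,"claw":1},
    {"offset":[0.4,-0.4,0],"turn":0,"claw":1},
    {"offset":[0.6,-0.6,0],"turn":0,"claw":1},
    {"offset":[0.8,-0.8,0],"turn":0,"claw":1},
    {"offset":[1,-1,0],"turn":0,"claw":1},
  ],
)

```text
t: 1.45
position: [294.1, -394.4, 404.7]
orientation: [-3.142, -0.0, 0.221]
force: [-0.2, -0.2, 0.5]
gripper_width: 0.995
grip_force: 0.0
```

Run:
```python
from h import *
print(r.read_state()['joints'])
s=grab('top')
a=onz(s,170+266/4,220+80/4,45);b=onz(s,170+240/4,220+200/4,45);print(a,b,(a+b)/2,np.arctan2(*(a-b)[1::-1]))
```

```text
[ 0.85579965  0.40430447  0.02381703  1.94822464 -0.01328096  0.78924426
 -0.46295462]
[506.21108083 183.92304344  45.        ] [432.53751764 195.88380077  45.        ] [469.37429923 189.90342211  45.        ] -0.1609438337595705
```

Emit:
play_rows(
  steps=[
    {"offset":[0.2,-0.2,0],"turn":0,"claw":1},
    {"offset":[0.4,-0.4,0],"turn":0,"claw":1},
    {"offset":[0.6,-0.6,0],"turn":0,"claw":1},
    {"offset":[0.8,-0.8,0],"turn":0,"claw":1},
    {"offset":[1,-1,0],"turn":0,"claw":1},
  ],
)

```text
t: 2.12
position: [369.8, -275.1, 404.8]
orientation: [3.141, -0.0, 0.221]
force: [0.9, 0.4, -0.3]
gripper_width: 1.003
grip_force: 0.0
```

Emit:
play_rows(
  steps=[
    {"offset":[0.1,-0.2,0],"turn":0,"claw":1},
    {"offset":[0.2,-0.4,0],"turn":0,"claw":1},
    {"offset":[0.3,-0.6,0],"turn":0,"claw":1},
    {"offset":[0.4,-0.8,0],"turn":0,"claw":1},
    {"offset":[0.5,-1,0],"turn":0,"claw":1},
  ],
)

```text
t: 2.75
position: [396.4, -166.7, 404.8]
orientation: [3.141, -0.0, 0.221]
force: [0.3, 1.1, 0.3]
gripper_width: 1.0
grip_force: 0.0
```

Run:
```python
from h import *
print(r.read_state()['position'],r.read_state()['joints'])
grab('wrist','w1.png')
```

```text
[ 396.4102261  -166.67558826  404.77996885] [ 0.35123344  0.31918947 -0.02400899  2.09607956  0.01138753  0.72625268
 -1.03008545]
```

View pics/w1.png

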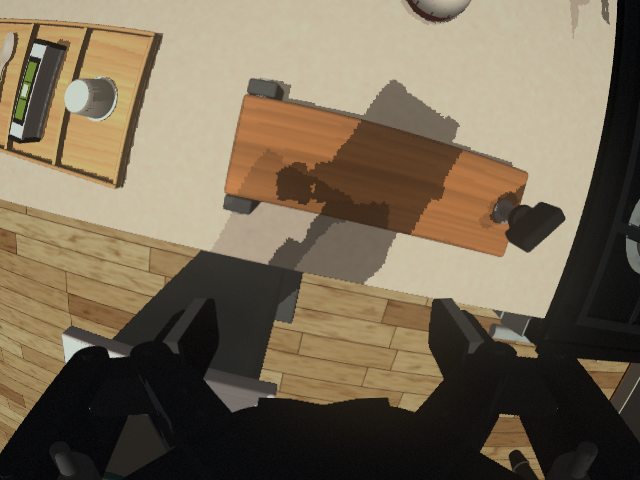

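Emit:
play_rows(
  steps=[
    {"offset":[0.1,-0.2,0],"turn":0,"claw":1},
    {"offset":[0.2,-0.4,0],"turn":0,"claw":1},
    {"offset":[0.3,-0.6,0],"turn":0,"claw":1},
    {"offset":[0.4,-0.8,0],"turn":0,"claw":1},
    {"offset":[0.5,-1,0],"turn":0,"claw":1},
  ],
)

```text
t: 3.42
position: [423.4, -58.6, 404.8]
orientation: [3.141, -0.0, 0.22]
force: [-0.0, -0.1, -0.1]
gripper_width: 0.999
grip_force: 0.0
```

Emit:
play_rows(
  steps=[
    {"offset":[0.1,-0.2,0],"turn":0,"claw":1},
    {"offset":[0.2,-0.4,0],"turn":0,"claw":1},
    {"offset":[0.3,-0.6,0],"turn":0,"claw":1},
    {"offset":[0.4,-0.8,0],"turn":0,"claw":1},
    {"offset":[0.5,-1,0],"turn":0,"claw":1},
  ],
)

```text
t: 4.05
position: [450.4, 49.9, 404.7]
orientation: [3.141, -0.0, 0.22]
force: [0.1, 0.0, -0.2]
gripper_width: 1.003
grip_force: 0.0
```

Emit:
play_rows(
  steps=[
    {"offset":[0.1,-0.2,0.2],"turn":0.08,"claw":1},
    {"offset":[0.2,-0.4,0.4],"turn":0.16,"claw":1},
    {"offset":[0.3,-0.6,0.6],"turn":0.24,"claw":1},
    {"offset":[0.4,-0.8,0.8],"turn":0.32,"claw":1},
    {"offset":[0.49,-1,1],"turn":0.365,"claw":1},
  ],
)

```text
t: 4.68
position: [476.5, 158.3, 304.0]
orientation: [3.141, -0.0, -0.164]
force: [-0.0, 0.0, -0.2]
gripper_width: 1.0
grip_force: 0.0
```

Emit:
play_rows(
  steps=[
    {"offset":[-0.06,-0.15,0],"turn":0,"claw":1},
    {"offset":[-0.12,-0.3,0],"turn":0,"claw":1},
    {"offset":[-0.12,-0.3,0],"turn":0,"claw":1},
    {"offset":[-0.12,-0.3,0],"turn":0,"claw":1},
    {"offset":[-0.12,-0.3,0],"turn":0,"claw":1},
  ],
)

```text
t: 5.3
position: [469.2, 188.7, 305.1]
orientation: [3.142, -0.001, -0.163]
force: [0.1, -1.1, -0.3]
gripper_width: 1.001
grip_force: 0.0
```

Run:
```python
from h import *
st=r.read_state();print(st['position'],st['orientation'],st['joints'])
s=grab('wrist','w2.png');im=s['color'];hsv=cv2.cvtColor(im,cv2.COLOR_RGB2HSV)
g=cv2.inRange(hsv,(35,80,40),(85,255,255))
c,_=cv2.findContours(g,cv2.RETR_EXTERNAL,cv2.CHAIN_APPROX_NONE)
P=[]
for x in c:
    if cv2.contourArea(x)>60:
        q=cv2.minAreaRect(x);print(q);P+= [onz(s,*p,45,True) for p in x[:,0]]
P=np.array(P,np.float32); q=cv2.minAreaRect(P[:,:2]);print('green world',q)
```

```text
[469.1674286  188.72357671 305.14462915] [ 3.14152426e+00 -6.88723819e-04 -1.62793182e-01] [-0.46036831  0.57316386  0.03256064  2.01302291 -0.03264957  0.55535448
 -2.13886165]
((319.0, 276.0), (20.0, 32.0), 0.0)
((319.5, 244.5), (27.0, 21.0), 90.0)Traceback (most recent call last):
  File "<stdin>", line 10, in <module>
cv2.error: OpenCV(4.12.0) /io/opencv/modules/imgproc/src/convhull.cpp:143: error: (-215:Assertion failed) total >= 0 && (depth == CV_32F || depth == CV_32S) in function 'convexHull'
```

View pics/w2.png

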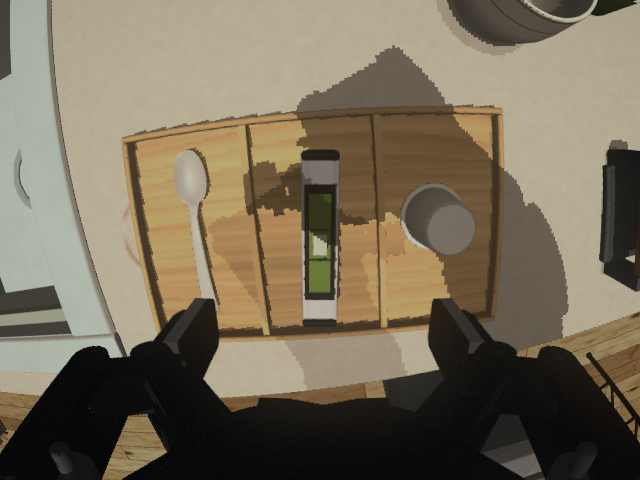

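The level fills (302–339, 150–325), aligned with the tool, between the dividers at x≈255 and x≈377.

Run:
```python
from h import *
s=grab('wrist')
for z in(45,47):
    q=[onz(s,u,v,z,True) for u,v in((303,151),(339,151),(302,325),(338,325))]
    a=(q[0]+q[1])/2;b=(q[2]+q[3])/2
    print(np.linalg.norm(a-b),np.linalg.norm(q[0]-q[1]),np.linalg.norm(q[2]-q[3]),(a+b)/2,np.arctan2(*(a-b)[1::-1]))
c=(a+b)/2-r.read_state()['position'];y=r.read_state()['orientation'][2]
print('tool',c[0]*np.cos(y)+c[1]*np.sin(y),c[0]*np.sin(y)-c[1]*np.cos(y))
```

```text
117.8758719769596 22.062559188091104 25.08840245136254 [473.15247266 190.21833814  45.        ] -0.17063319033019161
116.85006805851647 21.870561798918423 24.870072939898833 [473.70505728 190.11260949  47.        ] -0.17063319033019145
tool 4.329832543610981 -1.9009726216592233
```

Emit:
play_rows(
  steps=[
    {"offset":[0.03,-0.015,0.2],"turn":0.005,"claw":0.58},
    {"offset":[0.03,-0.015,0.4],"turn":0.005,"claw":0.58},
    {"offset":[0.03,-0.015,0.6],"turn":0.005,"claw":0.58},
    {"offset":[0.03,-0.015,0.8],"turn":0.005,"claw":0.58},
    {"offset":[0.03,-0.015,0.9],"turn":0.005,"claw":0.58},
  ],
)

```text
t: 6.02
position: [472.0, 190.2, 213.8]
orientation: [3.141, 0.001, -0.167]
force: [0.6, 0.7, 0.3]
gripper_width: 0.58
grip_force: 0.0
```

Emit:
play_rows(
  steps=[
    {"offset":[0,0,0.1],"turn":0,"claw":0.58},
    {"offset":[0,0,0.2],"turn":0,"claw":0.58},
    {"offset":[0,0,0.28],"turn":0,"claw":0.58},
    {"offset":[0,0,0.28],"turn":0,"claw":0.58},
    {"offset":[0,0,0.28],"turn":0,"claw":0.3},
  ],
  squeeze=30,
)

```text
t: 6.65
position: [472.3, 190.6, 186.9]
orientation: [-3.141, -0.0, -0.167]
force: [-0.6, 0.6, -0.7]
gripper_width: 0.381
grip_force: 0.0
```

Emit:
play_rows(
  steps=[
    {"offset":[0,0,0],"turn":0,"claw":0.1},
    {"offset":[0,0,0],"turn":0,"claw":0},
    {"offset":[0,0,0],"turn":0,"claw":0},
    {"offset":[0,0,0],"turn":0,"claw":0},
    {"offset":[0,0,0],"turn":0,"claw":0},
  ],
)

```text
t: 7.28
position: [472.3, 190.6, 187.1]
orientation: [-3.141, -0.001, -0.167]
force: [0.3, -0.0, 5.8]
gripper_width: 0.274
grip_force: 30.8
```

Emit:
play_rows(
  steps=[
    {"offset":[0,0,-0.1],"turn":0,"claw":0},
    {"offset":[0,0,-0.3],"turn":0,"claw":0},
    {"offset":[0,0,-0.55],"turn":0,"claw":0},
    {"offset":[0,0,-0.8],"turn":0,"claw":0},
    {"offset":[0,0,-1],"turn":0,"claw":0},
  ],
  squeeze=40,
)

```text
t: 7.9
position: [471.9, 190.5, 287.8]
orientation: [-3.142, 0.0, -0.167]
force: [-0.2, 0.3, -3.4]
gripper_width: 0.277
grip_force: 39.9
```

```bash
cat >> h.py <<'E'
from scipy.spatial.transform import Rotation as Ro
from scipy.optimize import least_squares
def Tt(p,o):
    T=np.eye(4);T[:3,:3]=Ro.from_euler('xyz',o).as_matrix();T[:3,3]=p;return T
def tri(rays):
    A=sum(np.eye(3)-np.outer(d,d) for o,d in rays);b=sum((np.eye(3)-np.outer(d,d))@o for o,d in rays)
    return np.linalg.solve(A,b)
E
python3 - <<'E'
from h import *
st=r.read_state();s=grab('wrist');C=np.linalg.inv(Tt(st['position'],st['orientation']))@s['T']
np.save('C.npy',C); print(np.round(C,3).tolist())
w=dict(s);w['T']=Tt([396.41,-166.68,404.78],[3.141,0,.221])@C
im=cv2.imread('pics/w1.png');hsv=cv2.cvtColor(im,cv2.COLOR_BGR2HSV)
t=grab('top')
W=[(245,95),(527,172),(503,256),(227,193)]   # pin far, screw far, screw near, pin near
Tp=[(335+35/4,230+73/4),(335+488/4,230+88/4),(335+490/4,230+232/4),(335+35/4,230+222/4)]
q=[tri([ray(w,*a,True),ray(t,*b)]) for a,b in zip(W,Tp)]
print(np.round(q,1))
for zz in (60,):
  q2=[onz(w,*a,zz,True) for a in W];print(np.round(q2,1),[np.linalg.norm(q2[i]-q2[i-1]) for i in range(4)])
# knob top: wrist corners ; top crop
for a,b in [((536,226),(335+487/4,230+145/4))]: print('knob',tri([ray(w,*a,True),ray(t,*b)]))
o=cv2.resize(im[150:280,470:590],None,fx=4,fy=4,interpolation=cv2.INTER_CUBIC)
cv2.imwrite('pics/k1.png',np.clip(o.astype(float)*2,0,255).astype(np.uint8))
E
```

```text
[[-0.001, 0.963, 0.268, 68.307], [1.0, 0.001, 0.0, -0.342], [-0.0, 0.268, -0.963, 30.268], [0.0, 0.0, 0.0, 1.0]]
[[ 488.5  -77.7   56.2]
 [ 487.3 -359.4   31. ]
 [ 397.9 -353.8   41.3]
 [ 399.7  -77.6   48.4]]
[[ 489.   -78.3   60. ]
 [ 486.2 -342.3   60. ]
 [ 402.3 -343.3   60. ]
 [ 402.9  -79.3   60. ]] [np.float64(86.14830156107834), np.float64(263.91781149435764), np.float64(83.91801694552022), np.float64(263.9362888810779)]
knob [ 441.96254214 -334.60690423  109.90921572]
```

View pics/k1.png

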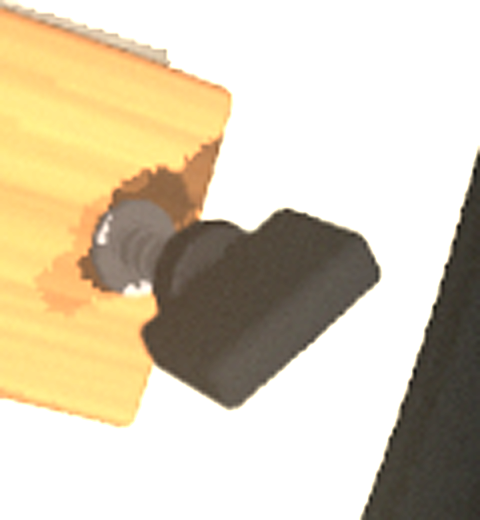

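The bar's face shows in the crop with the screw's neck at (130,245) and the bar's top strip about (380,270)–(235,408); bar top at roughly z 110. Carrying the level to the shelf now.

Emit:
play_rows(
  steps=[
    {"offset":[0.03,0.15,-0.2],"turn":0,"claw":0},
    {"offset":[0.06,0.35,-0.2],"turn":0,"claw":0},
    {"offset":[0.1,0.55,-0.2],"turn":0,"claw":0},
    {"offset":[0.13,0.78,-0.2],"turn":0,"claw":0},
    {"offset":[0.16,1,-0.2],"turn":0,"claw":0},
  ],
)

```text
t: 8.62
position: [470.8, 88.5, 305.8]
orientation: [3.141, 0.002, -0.167]
force: [-1.2, -0.1, -2.6]
gripper_width: 0.277
grip_force: 40.1
```

Emit:
play_rows(
  steps=[
    {"offset":[0.03,0.2,0],"turn":0,"claw":0},
    {"offset":[0.06,0.4,0],"turn":0,"claw":0},
    {"offset":[0.1,0.6,0],"turn":0,"claw":0},
    {"offset":[0.13,0.8,0],"turn":0,"claw":0},
    {"offset":[0.16,1,0],"turn":0,"claw":0},
  ],
)

```text
t: 9.25
position: [470.0, -12.5, 305.8]
orientation: [3.141, 0.002, -0.167]
force: [0.5, 0.8, -2.0]
gripper_width: 0.274
grip_force: 40.1
```

Emit:
play_rows(
  steps=[
    {"offset":[0,0.2,0],"turn":-0.17,"claw":0},
    {"offset":[0,0.4,0],"turn":-0.34,"claw":0},
    {"offset":[0,0.6,0],"turn":-0.51,"claw":0},
    {"offset":[0,0.8,0],"turn":-0.68,"claw":0},
    {"offset":[0,0.9,0],"turn":-0.85,"claw":0},
  ],
)

```text
t: 9.88
position: [454.8, -101.9, 305.8]
orientation: [-3.14, 0.001, 0.728]
force: [-0.4, -0.1, -3.6]
gripper_width: 0.277
grip_force: 40.0
```

Emit:
play_rows(
  steps=[
    {"offset":[-0.12,0.1,0],"turn":-0.16,"claw":0},
    {"offset":[-0.25,0.2,0],"turn":-0.32,"claw":0},
    {"offset":[-0.4,0.3,0],"turn":-0.48,"claw":0},
    {"offset":[-0.55,0.4,0],"turn":-0.65,"claw":0},
    {"offset":[-0.61,0.49,0],"turn":-0.8,"claw":0},
  ],
)

```text
t: 10.5
position: [441.2, -178.7, 305.7]
orientation: [-3.139, -0.001, 1.565]
force: [0.5, -0.7, -2.6]
gripper_width: 0.273
grip_force: 40.0
```

Run:
```python
from h import *
st=r.read_state();print(st['position'],st['orientation'],st['joints'])
s=grab('wrist','w3.png');t=grab('top','t3.png')
```

```text
[ 441.23278916 -178.72638989  305.71583641] [-3.13917911e+00 -8.53019739e-04  1.56525490e+00] [ 0.69675321  0.59108695 -0.54006343  2.07701898  0.52286931  0.61048098
 -0.2126503 ]
```

View pics/w3.png

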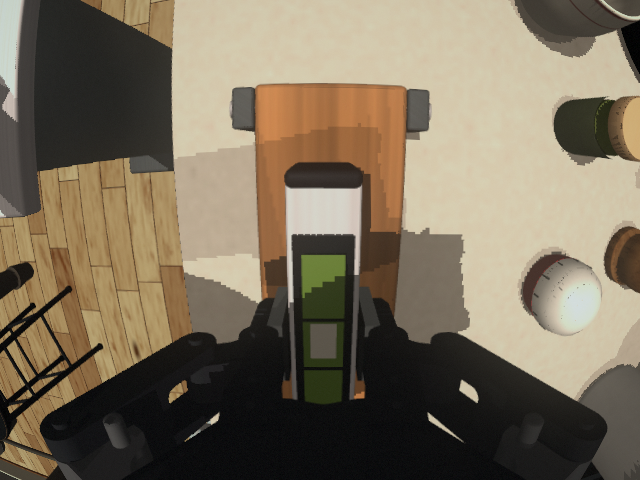

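Emit:
play_rows(
  steps=[
    {"offset":[0,0,0.15],"turn":0,"claw":0},
    {"offset":[0,0,0.3],"turn":0,"claw":0},
    {"offset":[0,0,0.45],"turn":0,"claw":0},
    {"offset":[0,0,0.55],"turn":0,"claw":0},
    {"offset":[0,0,0.6],"turn":0,"claw":0},
  ],
)

```text
t: 11.22
position: [442.3, -177.5, 245.9]
orientation: [-3.141, -0.0, 1.562]
force: [0.1, 0.3, -3.6]
gripper_width: 0.279
grip_force: 40.1
```

Emit:
play_rows(
  steps=[
    {"offset":[0,0,0.01],"turn":0,"claw":0},
    {"offset":[0,0,0.02],"turn":0,"claw":0},
    {"offset":[0,0,0.03],"turn":0,"claw":0},
    {"offset":[0,0,0.04],"turn":0,"claw":0},
    {"offset":[0,0,0.05],"turn":0,"claw":0},
  ],
)

```text
t: 11.85
position: [442.3, -177.9, 241.8]
orientation: [3.141, 0.0, 1.561]
force: [-0.1, -0.2, -3.0]
gripper_width: 0.273
grip_force: 40.1
```

Run:
```python
from h import *
st=r.read_state();print(st['position'],st['force'],st['torque'])
```

```text
[ 442.336974   -177.85399717  241.78020257] [-0.10381481 -0.21327055 -3.0496648 ] [-0.01740847 -0.00736416  0.00748372]
```

Emit:
play_rows(
  steps=[
    {"offset":[0,0,0.01],"turn":0,"claw":0},
    {"offset":[0,0,0.02],"turn":0,"claw":0},
    {"offset":[0,0,0.03],"turn":0,"claw":0},
    {"offset":[0,0,0.04],"turn":0,"claw":0},
    {"offset":[0,0,0.04],"turn":0,"claw":0},
  ],
)

```text
t: 12.48
position: [442.3, -177.8, 237.8]
orientation: [3.142, 0.0, 1.561]
force: [-1.5, -0.1, -0.5]
gripper_width: 0.278
grip_force: 40.5
```

Run:
```python
from h import *
st=r.read_state();print(st['position'],st['force'],st['torque'])
```

```text
[ 442.34176435 -177.79901365  237.81702912] [-1.50960703 -0.07325446 -0.53113928] [0.03692989 0.09946556 0.00314843]
```

Emit:
play_rows(
  steps=[
    {"offset":[0,0,0.005],"turn":0,"claw":0},
    {"offset":[0,0,0.01],"turn":0,"claw":0},
    {"offset":[0,0,0.01],"turn":0,"claw":0},
    {"offset":[0,0,0.01],"turn":0,"claw":0},
    {"offset":[0,0,0.01],"turn":0,"claw":0},
  ],
  squeeze=20,
)

```text
t: 13.1
position: [442.4, -178.0, 237.2]
orientation: [3.141, 0.001, 1.561]
force: [-0.6, -1.1, 5.7]
gripper_width: 0.275
grip_force: 41.3
```

Run:
```python
from h import *
st=r.read_state();print(st['position'],st['force'],st['torque'])
```

```text
[ 442.38053988 -177.96835743  237.22124324] [-0.5812585  -1.08717486  5.6996701 ] [0.32018846 0.36164614 0.08312785]
```

Emit:
play_rows(
  steps=[
    {"offset":[0,0,0],"turn":0,"claw":0.3},
    {"offset":[0,0,0],"turn":0,"claw":0.36},
    {"offset":[0,0,0],"turn":0,"claw":0.45},
    {"offset":[0,0,0],"turn":0,"claw":0.55},
    {"offset":[0,0,0],"turn":0,"claw":0.6},
  ],
)

```text
t: 13.72
position: [442.3, -177.8, 236.7]
orientation: [-3.142, -0.0, 1.561]
force: [-0.9, -0.1, 0.2]
gripper_width: 0.598
grip_force: 0.0
```

Emit:
play_rows(
  steps=[
    {"offset":[0,0,-0.1],"turn":0,"claw":0.65},
    {"offset":[0,0,-0.3],"turn":0,"claw":0.65},
    {"offset":[0,0,-0.5],"turn":0,"claw":0.65},
    {"offset":[0,0,-0.8],"turn":0,"claw":0.65},
    {"offset":[0,0,-1],"turn":0,"claw":0.65},
  ],
)

```text
t: 14.35
position: [442.4, -177.7, 338.5]
orientation: [3.14, 0.0, 1.561]
force: [0.2, -0.7, -0.0]
gripper_width: 0.649
grip_force: 0.0
```

Run:
```python
from h import *
st=r.read_state();print(st['position'],st['orientation'],st['force'],st['joints'])
s=grab('wrist','w4.png')
```

```text
[ 442.40100752 -177.71672157  338.541944  ] [3.14009268e+00 4.58725385e-04 1.56131178e+00] [ 0.2312622  -0.7279461  -0.02904787] [ 0.73342452  0.54154036 -0.59104054  2.04764826  0.47153124  0.68492861
 -0.17355674]
```

View pics/w4.png

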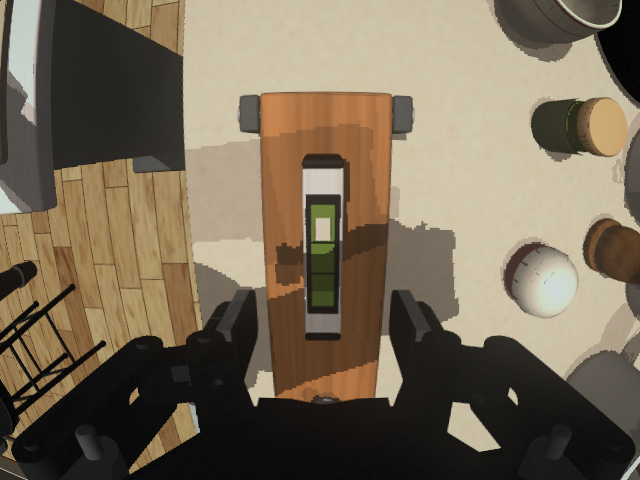

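The level lies along the shelf, released, with the bubble at (323,229), well pinward of the lines (241 and 273). Going over the knob.

Emit:
play_rows(
  steps=[
    {"offset":[-0.16,0,0],"turn":-0.09,"claw":0.65},
    {"offset":[-0.32,0,0],"turn":-0.18,"claw":0.65},
    {"offset":[-0.48,0,0],"turn":-0.27,"claw":0.65},
    {"offset":[-0.64,0,0],"turn":-0.36,"claw":0.65},
    {"offset":[-0.8,0,0],"turn":-0.45,"claw":0.65},
  ],
)

```text
t: 15.02
position: [441.3, -258.3, 336.8]
orientation: [-3.142, -0.0, 2.036]
force: [-1.1, 0.2, -1.3]
gripper_width: 0.649
grip_force: 0.0
```

Emit:
play_rows(
  steps=[
    {"offset":[-0.2,-0.1,0],"turn":-0.12,"claw":0.65},
    {"offset":[-0.4,-0.2,0],"turn":-0.24,"claw":0.65},
    {"offset":[-0.6,-0.3,0],"turn":-0.36,"claw":0.65},
    {"offset":[-0.66,-0.35,0],"turn":-0.485,"claw":0.65},
    {"offset":[-0.66,-0.35,0],"turn":-0.485,"claw":0.65},
  ],
)

```text
t: 15.65
position: [439.0, -333.2, 336.4]
orientation: [3.141, -0.001, 2.537]
force: [0.6, -0.3, -0.0]
gripper_width: 0.655
grip_force: 0.0
```

Run:
```python
from h import *
C=np.load('C.npy')
st=r.read_state();print(st['position'],st['orientation'],st['joints'])
s=grab('wrist','w5.png')
w=dict(s);w['T']=Tt([396.41,-166.68,404.78],[3.141,0,.221])@C
a=onz(w,565,217.5,110,True);b=onz(w,528.75,252,110,True);print('bar edge',a,b,np.arctan2(*(a-b)[1::-1]))
v=dict(s);v['T']=Tt([442.4,-177.7,338.5],[3.1405,0,1.561])@C
g=[onz(v,322,y,88,True)[1] for y in(205,306,229,241,273)];print('vial y',np.round(g,1))
```

```text
[ 439.03912505 -333.19043188  336.41481249] [ 3.14122612e+00 -6.68744514e-04  2.53726888e+00] [ 1.13298547  0.71665137 -0.8609086   1.85051372  0.68676352  0.90281357
  0.90900166]
bar edge [ 457.38908213 -363.07646567  110.        ] [ 420.47768599 -336.47148728  110.        ] -0.62453624582489
vial y [-147.4 -213.8 -162.2 -169.8 -190.7]
```

View pics/w5.png

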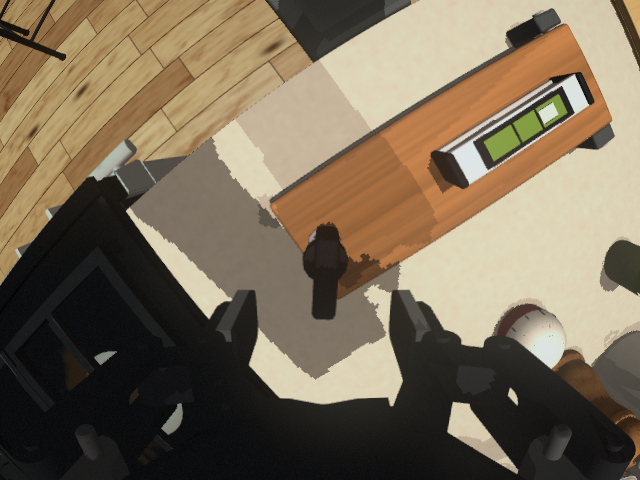

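Knob bar in the picture runs (327,225)–(324,318), nearly along the tool's x; vial and bubble remain visible at the upper right.

Run:
```python
from h import *
st=r.read_state();p=st['position'];y=st['orientation'][2]
s=grab('wrist');im=s['color'];h=cv2.cvtColor(im,cv2.COLOR_RGB2HSV)
m=(h[:,:,2]<70).astype(np.uint8)*255;k=np.zeros_like(m);k[215:325,290:360]=m[215:325,290:360]
c=max(cv2.findContours(k,cv2.RETR_EXTERNAL,cv2.CHAIN_APPROX_NONE)[0],key=cv2.contourArea)
for v in range(222,324,8):
    u=np.where(k[v]>0)[0]; print(v,u.min() if len(u) else '',u.max() if len(u) else '',end=' | ')
for z in(106,110):
    a=onz(s,326.5,225,z,True);b=onz(s,324,318,z,True);d=a-b;c=(a+b)/2-p
    print('\n',z,np.linalg.norm(d),np.arctan2(d[1],d[0]),(a+b)/2,'tool',c[0]*np.cos(y)+c[1]*np.sin(y),c[0]*np.sin(y)-c[1]*np.cos(y))
```

```text
222   | 230 315 335 | 238 314 337 | 246 306 340 | 254 302 344 | 262 302 346 | 270 304 345 | 278 310 339 | 286 312 335 | 294 311 335 | 302 311 334 | 310 311 333 | 318 314 331 | 
 106 57.277047021548704 2.5134851883456837 [ 445.90048816 -334.76257546  106.        ] tool -6.712808945023877 1.8259867662371858

 110 56.13366925585572 2.513485188345684 [ 444.66005638 -333.93947716  110.        ] tool -5.224381417618345 1.7986865546067916
```

Emit:
play_rows(
  steps=[
    {"offset":[-0.09,0.012,0.1],"turn":0.03,"claw":0.6},
    {"offset":[-0.09,0.012,0.25],"turn":0.03,"claw":0.6},
    {"offset":[-0.09,0.012,0.45],"turn":0.03,"claw":0.6},
    {"offset":[-0.09,0.012,0.65],"turn":0.03,"claw":0.6},
    {"offset":[-0.09,0.012,0.83],"turn":0.03,"claw":0.6},
  ],
)

```text
t: 16.38
position: [447.4, -336.4, 251.8]
orientation: [-3.142, -0.001, 2.509]
force: [-0.1, 0.2, -0.9]
gripper_width: 0.598
grip_force: 0.0
```

Emit:
play_rows(
  steps=[
    {"offset":[0,0,0],"turn":0,"claw":0.4},
    {"offset":[0,0,0],"turn":0,"claw":0.25},
    {"offset":[0,0,0],"turn":0,"claw":0.1},
    {"offset":[0,0,0],"turn":0,"claw":0},
    {"offset":[0,0,0],"turn":0,"claw":0},
  ],
  squeeze=40,
)

```text
t: 17.0
position: [447.0, -336.9, 253.4]
orientation: [-3.141, -0.001, 2.508]
force: [-1.8, -2.1, -8.9]
gripper_width: 0.302
grip_force: 39.8
```

Run:
```python
from h import *
st=r.read_state();print(st['position'],st['orientation'],st['force'],st['torque'],st['joints'],st['gripper_width']*85)
s=grab('wrist','w6.png')
```

```text
[ 447.02141784 -336.92179488  253.40745968] [-3.14050476e+00 -1.17872090e-03  2.50826247e+00] [-1.83849598 -2.09717538 -8.88376324] [-0.35622994  0.44363657 -0.01018851] [ 1.05655553  0.82882102 -0.74778996  1.88368518  0.81054651  0.76538873
  0.78460202] 25.667862589605377
```

View pics/w6.png

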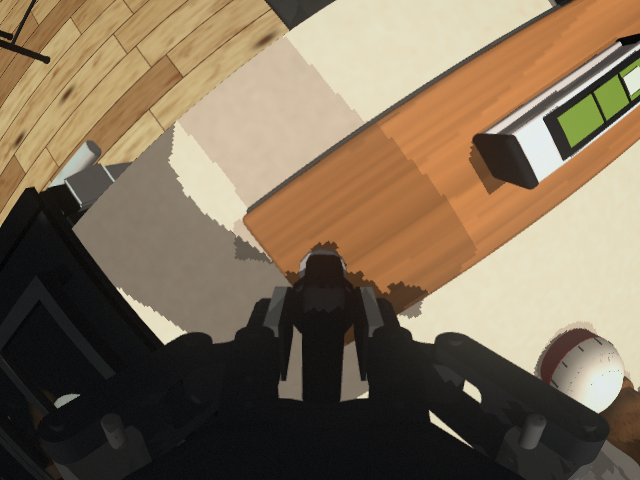

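The pads have closed on the round collar (25.7 mm) under the bar; I'll reopen, rise 13 mm and regrip.

Emit:
play_rows(
  steps=[
    {"offset":[0,0,0],"turn":0,"claw":0.35},
    {"offset":[0,0,0],"turn":0,"claw":0.4},
    {"offset":[0,0,-0.06],"turn":0,"claw":0.4},
    {"offset":[0,0,-0.13],"turn":0,"claw":0.4},
    {"offset":[0,0,-0.13],"turn":0,"claw":0.3},
  ],
)

```text
t: 17.68
position: [448.3, -336.6, 267.8]
orientation: [3.141, 0.002, 2.509]
force: [0.9, 0.5, 0.3]
gripper_width: 0.301
grip_force: 0.0
```

Emit:
play_rows(
  steps=[
    {"offset":[0,0,0],"turn":0,"claw":0.2},
    {"offset":[0,0,0],"turn":0,"claw":0.1},
    {"offset":[0,0,0],"turn":0,"claw":0},
    {"offset":[0,0,0],"turn":0,"claw":0},
    {"offset":[0,0,0],"turn":0,"claw":0},
  ],
  squeeze=40,
)

```text
t: 18.3
position: [447.8, -337.4, 267.8]
orientation: [-3.14, 0.002, 2.508]
force: [-2.5, -1.8, 9.5]
gripper_width: 0.141
grip_force: 43.0
```

Run:
```python
from h import *
st=r.read_state();print(st['position'],st['orientation'],st['force'],st['torque'],st['joints'],st['gripper_width']*85)
```

```text
[ 447.78693732 -337.3590051   267.77916864] [-3.13994556e+00  1.75284502e-03  2.50811023e+00] [-2.48313793 -1.809952    9.48141108] [-0.20526173  0.38583461 -0.01678902] [ 1.06698501  0.8099981  -0.76593009  1.8752511   0.78955988  0.78867028
  0.80173006] 11.949080863946541
```

Emit:
play_rows(
  steps=[
    {"offset":[0,-0.007,-0.01],"turn":0.14,"claw":0},
    {"offset":[0,-0.007,-0.01],"turn":0.28,"claw":0},
    {"offset":[0,-0.007,-0.01],"turn":0.42,"claw":0},
    {"offset":[0,-0.007,-0.01],"turn":0.56,"claw":0},
    {"offset":[0,-0.007,-0.01],"turn":0.7,"claw":0},
  ],
)

```text
t: 18.92
position: [445.2, -339.4, 267.8]
orientation: [-3.136, 0.003, 1.769]
force: [-6.0, -4.5, 5.0]
gripper_width: 0.151
grip_force: 41.9
```

Emit:
play_rows(
  steps=[
    {"offset":[0,0,0],"turn":0.14,"claw":0},
    {"offset":[0,0,0],"turn":0.28,"claw":0},
    {"offset":[0,0,0],"turn":0.42,"claw":0},
    {"offset":[0,0,0],"turn":0.56,"claw":0},
    {"offset":[0,0,0],"turn":0.7,"claw":0},
  ],
)

```text
t: 19.55
position: [442.4, -339.2, 267.7]
orientation: [-3.132, 0.008, 1.035]
force: [-15.1, -3.0, 12.5]
gripper_width: 0.145
grip_force: 43.4
```

```bash
cat > bub.py <<'E'
from h import *
def bubble(s,z=90,save=None):
    im=s['color'];h=cv2.cvtColor(im,cv2.COLOR_RGB2HSV)
    g=cv2.inRange(h,(35,90,40),(85,255,255))
    c=[x for x in cv2.findContours(g,cv2.RETR_EXTERNAL,cv2.CHAIN_APPROX_NONE)[0] if cv2.contourArea(x)>40]
    # keep those whose ground point lies near the level
    c=[x for x in c if np.hypot(*(onz(s,*x[:,0].mean(0),z,True)[:2]-[442,-179]))<60]
    P=np.array([onz(s,*p,z,True)[:2] for x in c for p in x[:,0]])
    hull=cv2.convexHull(np.vstack([x[:,0] for x in c]))
    m=np.zeros(g.shape,np.uint8);cv2.fillConvexPoly(m,hull,255);m=cv2.erode(m,np.ones((3,3)))
    w=(h[:,:,1]<75)&(h[:,:,2]>75)&(m>0)
    vs,us=np.where(w);B=np.array([onz(s,u,v,z,True)[:2] for u,v in zip(us,vs)])
    return P[:,1].min(),P[:,1].max(),P[:,0].mean(),len(B),(B[:,1].min(),B[:,1].max(),B[:,1].mean()) if len(B) else None
E
python3 - <<'E'
from bub import *
st=r.read_state();print(st['position'],st['orientation'],st['force'],st['torque'],st['joints'],st['gripper_width']*85)
s=grab('wrist','w7.png');print(bubble(s))
E
```

```text
[ 442.38469299 -339.15682979  267.74615865] [-3.1321704  0.0077081  1.0349393] [-15.09063534  -3.01043163  12.4937428 ] [-0.47413532  2.43779755  0.20216385] [ 0.84401494  0.71388464 -0.37737327  1.88580082  0.43418425  0.63310044
 -0.34305023] 12.321333832363598
(np.float64(-209.10694563465114), np.float64(-174.60701213944583), np.float64(440.5256580486006), 0, None)
```

View pics/w7.png

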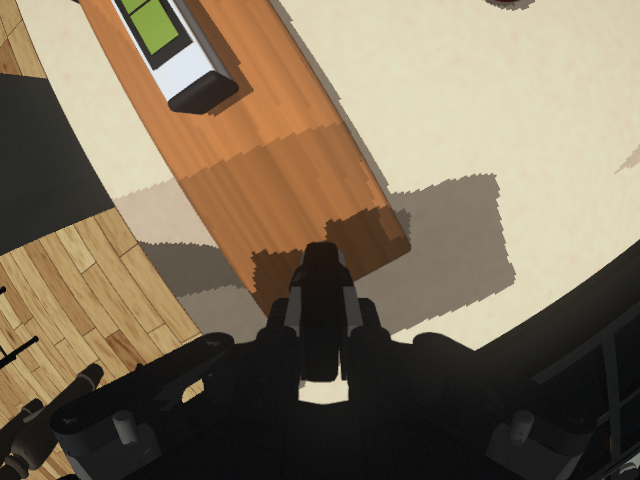

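The picture shows the bar held squarely between the pads, the shelf beyond and only half the vial in view (upper left); from here on I measure without further views.

Emit:
play_rows(
  steps=[
    {"offset":[-0.01,-0.01,-0.01],"turn":0,"claw":0},
    {"offset":[-0.03,-0.03,-0.02],"turn":0.05,"claw":0},
    {"offset":[-0.045,-0.04,-0.02],"turn":0.15,"claw":0},
    {"offset":[-0.045,-0.04,-0.02],"turn":0.28,"claw":0},
    {"offset":[-0.045,-0.04,-0.02],"turn":0.4,"claw":0},
  ],
)

```text
t: 20.23
position: [439.1, -338.5, 268.0]
orientation: [-3.135, 0.004, 0.619]
force: [-5.6, 2.0, -6.7]
gripper_width: 0.149
grip_force: 41.2
```

Run:
```python
from bub import *
st=r.read_state();print(st['position'],st['orientation'],st['force'],st['torque'],st['joints'],st['gripper_width']*85)
```

```text
[ 439.12702242 -338.4826015   268.00490086] [-3.13512869  0.00394619  0.61938778] [-5.60204629  2.01151221 -6.67656126] [0.07603704 0.70359272 0.13553333] [ 0.77973781  0.69664157 -0.26830283  1.89651072  0.31001758  0.5963747
 -0.6398958 ] 12.682877967641966
```

Emit:
play_rows(
  steps=[
    {"offset":[-0.015,-0.015,0.01],"turn":0.08,"claw":0},
    {"offset":[-0.018,-0.018,0.01],"turn":0.18,"claw":0},
    {"offset":[-0.018,-0.018,0.01],"turn":0.29,"claw":0},
    {"offset":[-0.018,-0.018,0.01],"turn":0.41,"claw":0},
    {"offset":[-0.018,-0.018,0.01],"turn":0.41,"claw":0},
  ],
)

```text
t: 20.85
position: [437.7, -336.5, 267.9]
orientation: [-3.136, 0.004, 0.194]
force: [-4.6, 3.8, 1.3]
gripper_width: 0.145
grip_force: 43.0
```

Emit:
play_rows(
  steps=[
    {"offset":[0,0,0],"turn":0,"claw":0.25},
    {"offset":[0,0,0],"turn":0,"claw":0.4},
    {"offset":[0,0,-0.2],"turn":0,"claw":0.4},
    {"offset":[0,0,-0.5],"turn":0,"claw":0.4},
    {"offset":[0,0,-0.8],"turn":0,"claw":0.4},
  ],
)

```text
t: 21.48
position: [439.2, -338.9, 349.6]
orientation: [3.141, -0.001, 0.194]
force: [0.2, 0.1, -1.0]
gripper_width: 0.402
grip_force: 0.0
```

Emit:
play_rows(
  steps=[
    {"offset":[0,0,0],"turn":-0.17,"claw":0.4},
    {"offset":[0,0,0],"turn":-0.34,"claw":0.4},
    {"offset":[0,0,0],"turn":-0.51,"claw":0.4},
    {"offset":[0,0,0],"turn":-0.68,"claw":0.4},
    {"offset":[0,0,0],"turn":-0.85,"claw":0.4},
  ],
)

```text
t: 22.1
position: [439.2, -338.9, 348.9]
orientation: [3.14, 0.0, 1.09]
force: [0.8, 0.4, -1.0]
gripper_width: 0.401
grip_force: 0.0
```

Run:
```python
from bub import *
st=r.read_state();print(st['position'],st['orientation'],st['force'])
s=grab('wrist','w8.png')
for z in(88,91):print(bubble(s,z))
```

```text
[ 439.20227512 -338.93049405  348.94197618] [3.14049217e+00 6.67421050e-05 1.09010991e+00] [ 0.82507856  0.43977635 -0.99480034]
(np.float64(-207.9150473475857), np.float64(-146.03563467516295), np.float64(441.72490085394367), 295, (np.float64(-178.92603691518607), np.float64(-163.97631196739678), np.float64(-171.44814926154504)))
(np.float64(-208.83153939791507), np.float64(-147.7568070418358), np.float64(442.10651260243986), 295, (np.float64(-180.2195022604741), np.float64(-165.4641836407461), np.float64(-172.83885711032232)))
```

Emit:
play_rows(
  steps=[
    {"offset":[0.14,-0.07,0],"turn":-0.1,"claw":0.4},
    {"offset":[0.3,-0.15,0],"turn":-0.2,"claw":0.4},
    {"offset":[0.45,-0.24,0],"turn":-0.3,"claw":0.4},
    {"offset":[0.6,-0.32,0],"turn":-0.4,"claw":0.4},
    {"offset":[0.71,-0.37,0],"turn":-0.45,"claw":0.4},
  ],
)

```text
t: 22.78
position: [439.7, -258.0, 348.9]
orientation: [3.141, 0.0, 1.556]
force: [0.4, 0.7, 0.6]
gripper_width: 0.402
grip_force: 0.0
```

```bash
cat >> bub.py <<'E'
def profile(s,z=89):
    P=bubble(s,z);x0=P[2];h=s['color'].astype(np.float32)
    ys=np.arange(-218,-140,1.);out=[]
    for y in ys:
        v=[]
        for dx in(-3,-1.5,0,1.5,3):
            u,w=proj(s,[x0+dx,y,z],True);v.append(cv2.getRectSubPix(h,(1,1),(float(u),float(w)))[0,0])
        out.append(np.mean(v,0))
    return P,ys,np.array(out)
E
python3 - <<'E'
from bub import *
st=r.read_state();print(st['position'],st['orientation'],st['t'])
s=grab('wrist','w9.png')
P,ys,o=profile(s);print(P)
print(' '.join(f'{int(y)}:{int(a)},{int(b)},{int(c)}' for y,(a,b,c) in zip(ys,o)))
E
```

```text
[ 439.6809593  -258.00327243  348.89292084] [3.14092908e+00 3.62852392e-05 1.55591701e+00] 22.775
(np.float64(-210.80578091219854), np.float64(-143.1704486221194), np.float64(443.0202065028728), 383, (np.float64(-182.2883818417101), np.float64(-167.8866346742666), np.float64(-175.12051572221804)))
-218:203,197,186 -217:137,132,125 -216:53,47,42 -215:54,48,42 -214:54,48,42 -213:54,48,42 -212:54,48,43 -211:86,93,54 -210:119,136,65 -209:119,137,65 -208:119,137,66 -207:119,137,66 -206:119,137,66 -205:119,138,66 -204:119,138,66 -203:120,138,66 -202:120,139,67 -201:120,138,67 -200:121,139,68 -199:121,139,68 -198:121,139,68 -197:121,139,67 -196:121,139,68 -195:122,140,69 -194:122,141,69 -193:122,140,68 -192:122,140,69 -191:123,141,69 -190:123,141,69 -189:124,141,70 -188:98,109,60 -187:76,77,53 -186:122,140,69 -185:124,142,70 -184:129,149,73 -183:133,152,76 -182:193,202,193 -181:210,219,216 -180:210,219,216 -179:210,219,216 -178:210,219,217 -177:210,219,216 -176:210,219,217 -175:210,219,217 -174:210,219,217 -173:209,219,217 -172:210,219,217 -171:210,219,217 -170:209,219,217 -169:210,219,217 -168:135,139,126 -167:68,66,51 -166:76,79,52 -165:140,161,79 -164:147,170,83 -163:148,171,85 -162:147,170,84 -161:148,170,84 -160:148,170,84 -159:148,169,84 -158:148,169,84 -157:148,169,84 -156:148,169,84 -155:147,170,84 -154:148,170,84 -153:147,170,84 -152:147,170,84 -151:147,170,84 -150:147,169,84 -149:147,169,84 -148:148,169,84 -147:147,169,84 -146:147,169,84 -145:147,169,84 -144:147,169,84 -143:117,129,73 -142:66,59,55 -141:66,59,54
```

Emit:
play_rows(
  steps=[
    {"offset":[0.16,0,0],"turn":0,"claw":0.2},
    {"offset":[0.32,0,0],"turn":0,"claw":0},
    {"offset":[0.48,0.01,0],"turn":0,"claw":0},
    {"offset":[0.64,0.02,0],"turn":0,"claw":0},
    {"offset":[0.8,0.02,0],"turn":0,"claw":0},
  ],
)

```text
t: 23.45
position: [442.9, -177.4, 348.8]
orientation: [3.141, 0.0, 1.556]
force: [0.8, -0.3, -0.4]
gripper_width: -0.002
grip_force: 0.0
```

Emit:
play_rows(
  steps=[
    {"offset":[0,0,0],"turn":0,"claw":0},
    {"offset":[0,0,0],"turn":0,"claw":0},
    {"offset":[0,0,0],"turn":0,"claw":0},
    {"offset":[0,0,0],"turn":0,"claw":0},
    {"offset":[0,0,0],"turn":0,"claw":0},
  ],
)

```text
t: 24.08
position: [442.6, -178.9, 348.7]
orientation: [-3.142, -0.0, 1.555]
force: [-0.1, -0.1, -0.5]
gripper_width: -0.001
grip_force: 0.0
```

```bash
cat >> bub.py <<'E'
def report(z=89):
    st=r.read_state();print(st['position'],st['orientation'],st['t'],st['force'])
    P,ys,o=profile(grab('wrist'),z);print(np.round(P[:3],1),P[3],P[4])
    print(' '.join(f'{int(y)}:{int(a)},{int(b)},{int(c)}' for y,(a,b,c) in zip(ys,o)if -192<y<-162))
E
python3 -c "
from bub import *
report()"
```

```text
[ 442.64925137 -178.88527581  348.67768927] [-3.14157487e+00 -1.57677472e-05  1.55533336e+00] 24.075 [-0.10391205 -0.10053857 -0.47688211]
[-204.9 -145.2  444.1] 321 (np.float64(-185.09928808167905), np.float64(-170.99163329425787), np.float64(-177.58459186787374))
-191:45,48,26 -190:33,30,22 -189:47,50,26 -188:51,56,28 -187:52,56,28 -186:52,56,29 -185:76,73,58 -184:90,84,73 -183:91,85,73 -182:146,137,119 -181:181,169,147 -180:192,180,157 -179:203,191,167 -178:203,192,168 -177:203,192,168 -176:204,193,169 -175:204,193,169 -174:204,194,169 -173:205,194,170 -172:205,196,170 -171:163,157,134 -170:51,50,35 -169:46,43,32 -168:91,105,48 -167:107,126,56 -166:107,127,57 -165:108,127,57 -164:108,127,57 -163:109,128,58
```

Measured: lines at -190.0/-169.4, bubble centre -178.0, i.e. +1.7 mm and settled. Pressing now, beside the bubble so it stays visible.

Emit:
play_rows(
  steps=[
    {"offset":[-0.1,0,0.1],"turn":0,"claw":0},
    {"offset":[-0.2,0,0.25],"turn":0,"claw":0},
    {"offset":[-0.27,0,0.4],"turn":0,"claw":0},
    {"offset":[-0.27,0,0.55],"turn":0,"claw":0},
    {"offset":[-0.27,0,0.65],"turn":0,"claw":0},
  ],
)

```text
t: 24.75
position: [442.1, -205.3, 282.3]
orientation: [-3.14, -0.001, 1.556]
force: [0.3, 0.3, 0.1]
gripper_width: 0.002
grip_force: 0.0
```

Emit:
play_rows(
  steps=[
    {"offset":[0,0,0.02],"turn":0,"claw":0},
    {"offset":[0,0,0.04],"turn":0,"claw":0},
    {"offset":[0,0,0.06],"turn":0,"claw":0},
    {"offset":[0,0,0.07],"turn":0,"claw":0},
    {"offset":[0,0,0.08],"turn":0,"claw":0},
  ],
)

```text
t: 25.38
position: [442.3, -205.6, 275.9]
orientation: [3.141, 0.0, 1.556]
force: [0.9, 0.5, 0.9]
gripper_width: -0.001
grip_force: 0.0
```

```bash
python3 -c "
from bub import *
report(96)"
```

```text
[ 442.34337874 -205.62009128  275.85529897] [3.14116912e+00 2.00026372e-04 1.55588860e+00] 25.375 [0.90095803 0.48843608 0.93436597]
[-198.9 -144.4  442.9] 771 (np.float64(-182.9719703165911), np.float64(-168.67703066543427), np.float64(-175.71698776185087))
-191:72,83,38 -190:77,89,40 -189:83,97,43 -188:52,54,34 -187:75,85,41 -186:104,124,54 -185:105,124,53 -184:105,123,54 -183:150,153,107 -182:206,193,168 -181:206,193,169 -180:206,193,169 -179:206,194,169 -178:206,194,169 -177:206,194,169 -176:206,194,169 -175:206,195,170 -174:206,196,171 -173:206,197,171 -172:206,197,172 -171:206,197,172 -170:206,197,172 -169:151,145,122 -168:49,48,35 -167:54,54,35 -166:106,124,56 -165:111,130,59 -164:111,131,59 -163:111,130,59
```

Emit:
play_rows(
  steps=[
    {"offset":[0,0,0.01],"turn":0,"claw":0},
    {"offset":[0,0,0.02],"turn":0,"claw":0},
    {"offset":[0,0,0.03],"turn":0,"claw":0},
    {"offset":[0,0,0.04],"turn":0,"claw":0},
    {"offset":[0,0,0.04],"turn":0,"claw":0},
  ],
)

```text
t: 26.05
position: [442.3, -205.6, 271.6]
orientation: [-3.141, -0.0, 1.556]
force: [0.4, 0.1, -0.6]
gripper_width: -0.001
grip_force: 0.0
```

Emit:
play_rows(
  steps=[
    {"offset":[0,0,0.005],"turn":0,"claw":0},
    {"offset":[0,0,0.01],"turn":0,"claw":0},
    {"offset":[0,0,0.015],"turn":0,"claw":0},
    {"offset":[0,0,0.02],"turn":0,"claw":0},
    {"offset":[0,0,0.025],"turn":0,"claw":0},
  ],
)

```text
t: 26.68
position: [442.4, -205.5, 270.0]
orientation: [3.141, 0.001, 1.556]
force: [-3.6, 0.9, 13.1]
gripper_width: -0.003
grip_force: 6.7
```

Emit:
play_rows(
  steps=[
    {"offset":[0,0,-0.004],"turn":0,"claw":0},
    {"offset":[0,0,-0.004],"turn":0,"claw":0},
    {"offset":[0,0,-0.004],"turn":0,"claw":0},
    {"offset":[0,0,-0.004],"turn":0,"claw":0},
    {"offset":[0,0,-0.004],"turn":0,"claw":0},
  ],
)

```text
t: 27.3
position: [442.3, -205.6, 270.0]
orientation: [3.141, 0.0, 1.556]
force: [-1.2, 0.7, 7.2]
gripper_width: 0.004
grip_force: 3.3
```

Emit:
play_rows(
  steps=[
    {"offset":[0,0,0],"turn":0,"claw":0},
    {"offset":[0,0,0],"turn":0,"claw":0},
    {"offset":[0,0,0],"turn":0,"claw":0},
    {"offset":[0,0,0],"turn":0,"claw":0},
    {"offset":[0,0,0],"turn":0,"claw":0},
  ],
)

```text
t: 27.92
position: [442.3, -205.6, 270.0]
orientation: [3.141, 0.0, 1.556]
force: [-2.4, 0.3, 5.9]
gripper_width: 0.001
grip_force: 3.3
```

Emit:
play_rows(
  steps=[
    {"offset":[0,0,0],"turn":0,"claw":0},
    {"offset":[0,0,0],"turn":0,"claw":0},
    {"offset":[0,0,0],"turn":0,"claw":0},
    {"offset":[0,0,0],"turn":0,"claw":0},
    {"offset":[0,0,0],"turn":0,"claw":0},
  ],
)

```text
t: 28.55
position: [442.3, -205.5, 270.0]
orientation: [3.141, 0.0, 1.556]
force: [-1.4, 0.4, 6.5]
gripper_width: 0.001
grip_force: 3.3
```

```bash
python3 -c "
from bub import *
report(97)"
```

```text
[ 442.32288427 -205.51732109  270.02255596] [3.14140070e+00 3.94952419e-04 1.55602295e+00] 28.55 [-1.44594714  0.3595246   6.45920707]
[-196.7 -144.2  442.8] 803 (np.float64(-182.5112910570842), np.float64(-168.37884466908292), np.float64(-175.37511057391475))
-191:60,69,32 -190:61,69,33 -189:71,82,37 -188:62,70,35 -187:47,47,33 -186:104,123,53 -185:104,123,53 -184:104,123,53 -183:114,129,67 -182:206,193,168 -181:205,193,168 -180:206,193,169 -179:206,194,169 -178:206,194,169 -177:206,194,169 -176:206,194,169 -175:206,195,170 -174:206,195,170 -173:206,196,171 -172:206,196,171 -171:206,197,172 -170:206,197,172 -169:196,187,166 -168:53,54,33 -167:50,50,35 -166:87,100,46 -165:110,129,58 -164:111,130,58 -163:111,130,59
```

Emit:
play_rows(
  steps=[
    {"offset":[0,0,0.001],"turn":0,"claw":0},
    {"offset":[0,0,0.001],"turn":0,"claw":0},
    {"offset":[0,0,0.001],"turn":0,"claw":0},
    {"offset":[0,0,0.001],"turn":0,"claw":0},
    {"offset":[0,0,0.001],"turn":0,"claw":0},
  ],
)

```text
t: 29.22
position: [442.3, -205.5, 270.0]
orientation: [3.141, 0.0, 1.556]
force: [-1.2, 0.0, 6.7]
gripper_width: -0.004
grip_force: 3.8
```

```bash
python3 -c "
from h import *
print(r.read_state()['force']); print(r.finish_job())"
```

```text
[-1.18938931  0.04258946  6.65538925]
the job is handed in; nothing more can be done
None
```

I handed the job in at about 29 s with the level flat on the shelf, the bubble about 1.7 mm off centre (limit 3 mm) and about 9 N pressing it down (6.7 N measured at the wrist plus the level's weight); finish_job gave no verdict, and I viewed 11 pictures, one over the limit of 10.

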